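# Clamp a specimen disc with the fold-out crank of a prep vise

## Robot

A 7-joint arm with a two-finger parallel gripper is mounted at the origin on the work surface. World frame = base frame: x ahead of the robot, y to its left, z up, the work surface at z = 0. Lengths are in mm, angles in rad, forces in N, time in s.
With the tool pointing down it reaches from about 375 to 925 mm from the base axis. Payload 3.1 kg.
Tool frame: the origin (TCP) lies at the very end of the fingers, on their centre line; the grasp point (between the pads) lies manip.hold_point_z behind it (manip.hold_point_z is the distance from the TCP to the grasp point, in mm); z points along the fingers, y is the direction in which the jaws open and shut (so a half turn about z gives the same grasp; the last joint's range is limited). The gripper opens to 85 mm and grips with 20 to 120 N. Pads are 22 mm wide; open, the fingers measure 114 mm over their backs; the gripper's body (76 mm by 85 mm) begins 54 mm behind the grasp point. The pads swing forward as they close: fully open they stand 13 mm farther back than shut.
Start: joints at [1.194, 0.383, 0.044, 1.598, -0.018, 1.161, -0.05], TCP at [178.901, -624.898, 231.269] pointing down, gripper open.
Joint ranges: [-2.61, 2.61], [-0.41, 2.15], [-1.48, 1.57], [0, 2.5], [-1.57, 4.71], [0.05, 1.97], [-2.85, 2.85]. Speed limits (rad/s): [2.79, 2.79, 3.14, 3.14, 3.14, 3.14, 3.14].

## Interface

Orientations are given as a rotation vector (axis times angle).
In Python, from cell import manip gives the robot as it stands. The module is installed in compiled form; this text tells all that it offers.
- The arm moves only by the tool drive_tool, never from a script. Its argument "motion" is a list of rows, each an object with "turn": the turn, a rotation vector about the world's x, y, z in rad, a list of three; "linear": the shift along the world's x, y, z in mm, a list of three; "hand": the finger opening in mm, from 0 to 85.4. A call has exactly 10 rows; each row is the pose to reach, as a shift and turn from the pose commanded when the call began; what a row does not reach only later rows make up. A row lasts 1/10 s, in which the tool goes at most 50 mm and 8.59 degrees, less where a joint would pass 70% of its speed; a pose out of reach is approached as far as the arm can. A call with a gripper value outside its range is refused whole. The fingers move at their own pace and stop on an object; "grip_force" is the grip in N (left out, the last holds). Time passes only in rows, so rows that repeat a pose let the fingers close, or fill a call up. It gives the time, the measured TCP pose, the force and the opening at its end, in the units of the state.
- manip.state(): the state, without advancing time (a new reading comes with each control period).
- manip.capture(name): name is "scene" or "top" or "wrist"; returns a dict with "color" (480x640x3 uint8, blue, green, red), "intrinsics" (3x3 intrinsics, pixels), "k1" (the pictures are not rectified: a ray, as slopes to the right and down, at radius r is drawn at 1 + k1 r^2 times it, then the intrinsics apply), "pose" (4x4, takes a point from camera to world coordinates). Camera axes: x right, y down, z forward; pixel columns grow to the right and rows downward; lengths in mm; the calibration is good to about 2 mm. A picture is of the moment at which its call begins. There is no depth.
- manip.close_job(): hands the job in, once; it reports no verdict.
Trained networks look in the newest picture that a camera, given by its name, has taken for a name from the list of things; names that differ only in an ending like _2 or _b are one class to them, and where a whole thing is asked for, a point or a joint stands for the part that bears it (a point fixed in the world has none). Each returns a list of dicts, best first, with "score" (0 to 1); they miss things now and then, are a little off and sometimes report something else, mostly with a low value. They report only what shows in the picture. A call takes as long as a camera call. They do not tell look-alikes from the thing itself.
- manip.look_for(camera, thing): "position" ([x, y, z] in mm, in world coordinates, good to about 4 mm: the middle of the surface that is visible of it).
- manip.place_of(camera, thing): "position" ([x, y, z] in mm, in world coordinates, good to about 4 mm: a listed point, or the origin of a listed thing).
The state is a dict: "t": time; "joint_positions": joint angles; "qd": joint speeds; "joint_efforts": joint torques, N m; "tcp_pos": TCP position; "tool_rot": TCP orientation; "wrist_force": force on the tool from outside, world axes, zero at the start; "wrist_torque": the same for the moment, N m; "finger_gap": finger opening in mm.
Only numpy, scipy, OpenCV 4.12 (cv2) and the standard library are available. Lean on these libraries where they do the work, as an engineer would, in place of code of your own. Each camera call takes 0.05 s, during which the arm holds its last target. There are 200 camera calls.

## Task

Clamp the brass specimen disc in the white prep vise: swing the folded red crank handle up until it stands upright, crank it clockwise (seen from above) until the jaw grips the disc and the handle takes about 4 N more push than it did running free, then fold the handle back down flat and let go. Do not overtighten, which would crack the specimen, and leave the other things on the bench where they are.

Things in the scene. Friction and masses are not known exactly. Their poses are not given: they have to be found in the camera images.
- vise: Fixed white and grey prep vise. Origin: on the underside, straight below the vertical crank axis; z up. Gearbox 120 x 130 mm, top 70 mm above the bench, centred on the crank axis; the bed (85 mm wide, top 45 mm above the bench) runs from it along the vise's -y to 255 mm from the axis. The jaws are at most 81 mm above the bench.
- crank_axis (a point): Point on the vertical crank axis, 110 mm above the bench, level with the handle's fold hinge. Steady drag 0.45 N m: the handle, 70 mm out, takes about 6.4 N along its path while running free (nearer 5 N read when stopped), then 0.14 N more per newton of clamping force. The drive stays where it is left, holding up to 45 N of clamping force.
- crank (a joint): Turn of the crank arm, rad, grows clockwise from above; starts at 0 to 1.5, end stops 0 and 9.5. In the vise's frame the arm points from the axis at angle 0.8 - crank (counter-clockwise from the vise's x). The jaw closes 10 mm per rad; the disc is met between 4.0 and 5.5. Arm: steel bar 13 mm wide, 10 mm thick, top 98 mm above the bench, 77 mm long, with a 42 mm stub behind, on a 13 mm post.
- handle (a joint): Fold of the handle, rad: 0 = folded flat over the crank arm, pointing from its hinge at the arm's outer end in to the crank axis; 1.571 = upright (stop). Drag 0.06 N m: it stays where it is left.
- handle_hinge (a point): Point on the fold hinge of the handle, at the outer end of the crank arm, 70 mm from the crank axis, 110 mm above the bench; the hinge is horizontal, square to the arm.
- handle_end (a point): Free end of the handle, on its centre line, 68 mm from the fold hinge. The red sleeve, 18 mm in diameter, covers the handle from 14 to 68 mm from the hinge and spins freely. Folded, its underside is 3 mm above the arm, which is narrower than it, and 31 mm above the gearbox. Smooth: grip it firmly to crank.
- carriage: Dark steel moving jaw, 85 x 22 x 35 mm, origin at the centre of its underside, 45 mm above the bench; travels along the vise's -y. On a stem before it stands a black rubber pressure pad, 70 mm wide, sprung at 12 N/mm, its face 22 to 37 mm ahead of the origin: the stem is set differently each time and not measured, so contact must be felt at the handle.
- fixed_jaw: Steel fixed jaw at the vise's -y end, 85 x 25 mm, 36 mm high; origin at the centre of its underside, its clamping face 12.5 mm from there towards the vise's +y.
- disc: Loose brass specimen disc, 42 mm in diameter, 26 mm high, about 0.25 kg, upright on the bed between pad and fixed jaw; origin at the centre of its underside. The pad slides it against the fixed jaw. Well clamped: 15 to 45 N; cracks over 50 N.
- spare_disc: Bystander: copper disc, 38 mm in diameter, 22 mm high, on the bench beside the vise; origin under its centre.
- tweezers: Bystander: steel tweezers, 120 mm long, 6 mm high, on the bench beside the vise.
- stub_tray: Bystander: blue divided tray, 70 x 90 mm, 22 mm high, on the bench on the robot's side of the vise.
- dish: Bystander: white dish, 84 mm across, 16 mm high, to the left.
- jar: Bystander: amber jar, 56 mm across, 70 mm high, to the right.
- bottle: Bystander: white bottle with a blue cap, 64 mm across, 150 mm high, to the right.
- driver: Bystander: screwdriver, 170 mm long, lying to the left.
There are look-alikes about, which are no part of the job. What is shaped like the disc but pink is not meant.

How it is judged:
By the outcome, as a careful person would: the job done as asked, in the order asked, and still so for the second after the job is handed in, with the robot touching nothing.
It also fails if it takes over 72 s, if anything falls off the work surface, if the arm or the gripper's body presses on something with over 40 N, if the wrist force passes 120 N, or if a joint passes its speed limit or range.

## Working session

There is one attempt and no reset: what is moved stays moved. The work goes in short steps, Python scripts to look and compute and a tool call to move; the robot and the scene stay as the last step left them, time stands still between calls to the robot, and variables do not carry over. Pictures are saved under pics/ and viewed, about 8 in all and at most 12, crops included, and the job is handed in when it is done.

Besides the shell and the picture viewer there is one more tool, called after "Request:" by a JSON object that holds its "op" and its "data". drive_tool: Moves the arm, as the interface text tells. Its arguments: {"type":"object","properties":{"motion":{"type":"array"},"grip_force":{"type":"number"}},"required":["motion"]}

```bash
mkdir -p pics; python3 - <<'E'
from cell import manip
import cv2,numpy as np
s=manip.state();print({k:np.round(v,3).tolist() for k,v in s.items()}, manip.hold_point_z)
for c in ["top","scene"]:
    p=manip.capture(c);cv2.imwrite(f"pics/{c}0.png",p["color"]);print(c,p["intrinsics"],p["k1"],p["pose"].round(3).tolist())
    for t in ["vise","crank_axis","handle_hinge","handle_end","carriage","fixed_jaw","disc","stub_tray"]:
        print(t,[(np.round(d["position"]).tolist(),round(d["score"],2)) for d in manip.place_of(c,t)[:3]])
E
```

```text
{'t': 0.0, 'joint_positions': [1.194, 0.384, 0.044, 1.6, -0.018, 1.161, -0.05], 'qd': [0.0, -0.001, 0.0, -0.002, -0.002, 0.002, 0.0], 'joint_efforts': [-0.0, -43.346, 1.024, -24.951, 0.011, 0.011, 0.0], 'tcp_pos': [178.622, -623.995, 229.87], 'tool_rot': [-3.109, -0.436, 0.001], 'wrist_force': [0.313, -0.749, 0.599], 'wrist_torque': [-0.046, 0.013, -0.009], 'finger_gap': 85.24} 18.700000000000003
top [[454.35237541   0.         318.942486  ]
 [  0.         454.35237541 240.25086988]
 [  0.           0.           1.        ]] -0.08716678637352106 [[-0.027, -0.995, 0.092, 474.859], [-1.0, 0.026, -0.011, -2.814], [0.008, -0.092, -0.996, 1188.09], [0.0, 0.0, 0.0, 1.0]]
vise [([556.0, 22.0, 2.0], 0.8)]
crank_axis [([555.0, 23.0, 110.0], 0.85), ([730.0, -93.0, -2.0], 0.33)]
handle_hinge [([624.0, 36.0, 112.0], 0.67), ([584.0, -448.0, -2.0], 0.66)]
handle_end [([557.0, 23.0, 112.0], 0.76)]
carriage [([597.0, -86.0, 43.0], 0.88)]
fixed_jaw [([597.0, -82.0, 47.0], 0.7), ([633.0, -203.0, 47.0], 0.59)]
disc [([624.0, -165.0, 42.0], 0.77), ([431.0, -294.0, 3.0], 0.57), ([636.0, -303.0, 4.0], 0.48)]
stub_tray [([496.0, -198.0, -1.0], 0.97)]
scene [[605.79014661   0.         331.33049432]
 [  0.         605.79014661 238.27952601]
 [  0.           0.           1.        ]] 0.012646519896982554 [[0.591, 0.49, -0.641, 1420.917], [0.807, -0.365, 0.465, -636.104], [-0.006, -0.792, -0.611, 919.966], [0.0, 0.0, 0.0, 1.0]]
vise [([550.0, 28.0, 0.0], 0.62)]
crank_axis [([553.0, 25.0, 107.0], 0.93), ([623.0, -168.0, 39.0], 0.74)]
handle_hinge [([625.0, 35.0, 113.0], 0.79)]
handle_end [([553.0, 21.0, 110.0], 0.74)]
carriage []
fixed_jaw [([635.0, -201.0, 46.0], 0.95)]
disc [([635.0, -298.0, -3.0], 0.91), ([431.0, -294.0, -3.0], 0.87), ([550.0, -307.0, 0.0], 0.85)]
stub_tray [([499.0, -198.0, -1.0], 0.88)]
```

View pics/top0.png

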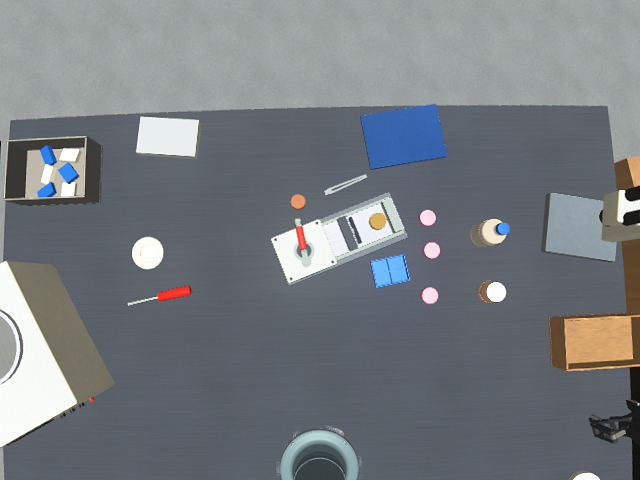

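View pics/scene0.png

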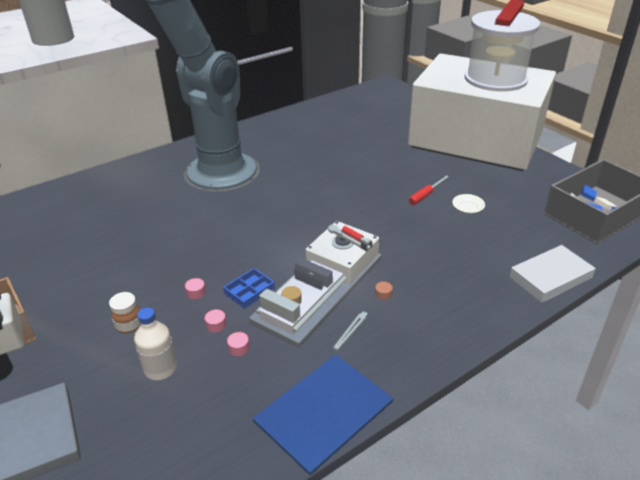

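The top view shows the vise axis at about px (304,250). The handle is folded from the hinge at (299,222) in to the axis, the disc is at (377,221), and the tray is at (390,270). The scene view agrees. Vise yaw comes out near 0.34 rad, the arm points at about 0.18 rad in the world frame, and crank is about 0.97. I'm moving above the handle.

Request:
{"op": "drive_tool", "data": {"motion": [{"turn":[0,0,-0.01],"linear":[20,33,3],"hand":85},{"turn":[0,0,-0.02],"linear":[40,66,6],"hand":85},{"turn":[0,0,-0.03],"linear":[60,100,9],"hand":85},{"turn":[0,0,-0.04],"linear":[80,133,12],"hand":85},{"turn":[0,0,-0.05],"linear":[100,167,15],"hand":85},{"turn":[0,0,-0.06],"linear":[120,200,18],"hand":85},{"turn":[0,0,-0.07],"linear":[140,234,21],"hand":85},{"turn":[0,0,-0.08],"linear":[160,267,24],"hand":85},{"turn":[0,0,-0.09],"linear":[180,300,27],"hand":85},{"turn":[0,0,-0.1],"linear":[200,334,30],"hand":85}], "grip_force": 40}}

```text
t: 1.9
tcp_pos: [379.5, -289.6, 261.7]
tool_rot: [3.128, 0.279, 0.001]
wrist_force: [1.4, 0.1, 0.3]
finger_gap: 84.9
```

Request:
{"op": "drive_tool", "data": {"motion": [{"turn":[0,0,0],"linear":[18,32,0],"hand":85},{"turn":[0,0,0],"linear":[36,64,0],"hand":85},{"turn":[0,0,0],"linear":[54,96,0],"hand":85},{"turn":[0,0,0],"linear":[72,128,0],"hand":85},{"turn":[0,0,0],"linear":[90,160,0],"hand":85},{"turn":[0,0,0],"linear":[108,192,0],"hand":85},{"turn":[0,0,0],"linear":[126,224,0],"hand":85},{"turn":[0,0,0],"linear":[144,256,0],"hand":85},{"turn":[0,0,0],"linear":[162,288,0],"hand":85},{"turn":[0,0,0],"linear":[180,314,0],"hand":85}]}}

```text
t: 2.9
tcp_pos: [559.5, 25.4, 261.6]
tool_rot: [-3.128, -0.283, -0.001]
wrist_force: [0.1, 0.7, 0.1]
finger_gap: 84.9
```

```bash
python3 - <<'E'
from cell import manip
import cv2,numpy as np
p=manip.capture("wrist");cv2.imwrite("pics/w1.png",p["color"])
for t in ["vise","crank_axis","handle_hinge","handle_end"]:
    print(t,[(np.round(d["position"],1).tolist(),round(d["score"],2)) for d in manip.place_of("wrist",t)[:3]])
s=manip.state();print({k:np.round(v,3).tolist() for k,v in s.items() if k in("t","tcp_pos","tool_rot","joint_positions","wrist_force")})
from scipy.spatial.transform import Rotation as R
print(R.from_rotvec(s["tool_rot"]).as_matrix().round(3), p["pose"].round(3).tolist(),p["intrinsics"].tolist())
E
```

```text
vise [([554.8, 24.9, -0.8], 0.64)]
crank_axis []
handle_hinge [([621.7, 37.9, 115.0], 0.79)]
handle_end [([554.1, 22.2, 112.5], 0.9), ([688.3, 39.9, -2.2], 0.65)]
{'t': 3.15, 'joint_positions': [0.344, 0.228, -0.522, 1.764, 0.123, 1.182, -1.607], 'tcp_pos': [558.612, 22.198, 261.065], 'tool_rot': [3.128, 0.28, -0.001], 'wrist_force': [-0.585, 0.035, -0.731]}
[[ 0.984  0.177 -0.001]
 [ 0.177 -0.984 -0.001]
 [-0.001  0.001 -1.   ]] [[0.179, -0.94, -0.29, 633.465], [-0.984, -0.171, -0.052, 39.317], [-0.0, 0.295, -0.956, 404.941], [0.0, 0.0, 0.0, 1.0]] [[334.8553779551966, 0.0, 319.556384551476], [0.0, 334.8553779551966, 241.8683547571741], [0.0, 0.0, 1.0]]
```

View pics/w1.png

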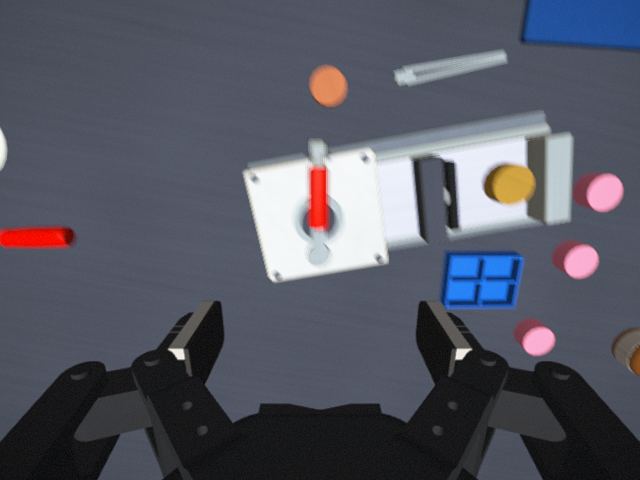

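The wrist view shows the handle running straight along image vertical, hinge about (318,155) and end (318,231), so yaw 0.178 is right. I'm descending over the outer part of the sleeve.

Request:
{"op": "drive_tool", "data": {"motion": [{"turn":[0,0,0],"linear":[5,2,-20],"hand":60},{"turn":[0,0,0],"linear":[9,3,-45],"hand":60},{"turn":[0,0,0],"linear":[9,3,-70],"hand":60},{"turn":[0,0,0],"linear":[9,3,-95],"hand":60},{"turn":[0,0,0],"linear":[9,3,-120],"hand":60},{"turn":[0,0,0],"linear":[9,3,-140],"hand":60},{"turn":[0,0,0],"linear":[9,3,-155],"hand":60},{"turn":[0,0,0],"linear":[9,3,-167],"hand":60},{"turn":[0,0,0],"linear":[9,3,-167],"hand":60},{"turn":[0,0,0],"linear":[9,3,-167],"hand":60}]}}

```text
t: 4.15
tcp_pos: [568.3, 25.8, 94.7]
tool_rot: [3.129, 0.28, 0.001]
wrist_force: [0.6, 0.6, 0.3]
finger_gap: 59.9
```

Request:
{"op": "drive_tool", "data": {"motion": [{"turn":[0,0,0],"linear":[0,0,0],"hand":40},{"turn":[0,0,0],"linear":[0,0,0],"hand":30},{"turn":[0,0,0],"linear":[0,0,0],"hand":24},{"turn":[0,0,0],"linear":[0,0,0],"hand":20},{"turn":[0,0,0],"linear":[0,0,0],"hand":16},{"turn":[0,0,0],"linear":[0,0,0],"hand":10},{"turn":[0,0,0],"linear":[0,0,0],"hand":10},{"turn":[0,0,0],"linear":[0,0,0],"hand":10},{"turn":[0,0,0],"linear":[0,0,0],"hand":10},{"turn":[0,0,0],"linear":[0,0,0],"hand":10}], "grip_force": 25}}

```text
t: 5.15
tcp_pos: [568.2, 26.1, 94.5]
tool_rot: [3.129, 0.281, 0.001]
wrist_force: [-0.2, -0.1, 2.4]
finger_gap: 17.2
```

Request:
{"op": "drive_tool", "data": {"motion": [{"turn":[0,0,0],"linear":[0.2,0,4.4],"hand":10},{"turn":[0,0,0],"linear":[0.7,0.1,8.8],"hand":10},{"turn":[0,0,0],"linear":[1.5,0.3,13.1],"hand":10},{"turn":[0,0,0],"linear":[2.7,0.5,17.3],"hand":10},{"turn":[0,0,0],"linear":[4.2,0.8,21.4],"hand":10},{"turn":[0,0,0],"linear":[6,1.1,25.4],"hand":10},{"turn":[0,0,0],"linear":[8.2,1.5,29.3],"hand":10},{"turn":[0,0,0],"linear":[10.5,1.9,32.9],"hand":10},{"turn":[0,0,0],"linear":[13.2,2.4,36.4],"hand":10},{"turn":[0,0,0],"linear":[16.1,2.9,39.6],"hand":10}]}}

```text
t: 6.15
tcp_pos: [582.7, 28.8, 133.5]
tool_rot: [3.129, 0.28, -0.006]
wrist_force: [-1.4, -0.4, -5.0]
finger_gap: 17.0
```

Request:
{"op": "drive_tool", "data": {"motion": [{"turn":[0,0,0],"linear":[3.2,0.6,3],"hand":10},{"turn":[0,0,0],"linear":[6.6,1.2,5.7],"hand":10},{"turn":[0,0,0],"linear":[10.2,1.8,8.2],"hand":10},{"turn":[0,0,0],"linear":[14,2.5,10.3],"hand":10},{"turn":[0,0,0],"linear":[17.9,3.2,12.1],"hand":10},{"turn":[0,0,0],"linear":[21.9,3.9,13.7],"hand":10},{"turn":[0,0,0],"linear":[26.1,4.7,14.8],"hand":10},{"turn":[0,0,0],"linear":[30.4,5.5,15.7],"hand":10},{"turn":[0,0,0],"linear":[34.6,6.2,16.2],"hand":10},{"turn":[0,0,0],"linear":[39,7,16.4],"hand":10}]}}

```text
t: 7.15
tcp_pos: [623.8, 36.2, 150.8]
tool_rot: [-3.129, -0.281, -0.001]
wrist_force: [-4.5, -1.0, -0.1]
finger_gap: 16.6
```

```bash
python3 - <<'E'
from cell import manip
import cv2,numpy as np
p=manip.capture("wrist");a=p["color"]
for t in ["handle_hinge","handle_end"]:
    print(t,[(np.round(d["position"],1).tolist(),round(d["score"],2)) for d in manip.place_of("wrist",t)[:2]])
q=manip.capture("scene")
for t in ["handle_hinge","handle_end"]:
    print(t,[(np.round(d["position"],1).tolist(),round(d["score"],2)) for d in manip.place_of("scene",t)[:2]])
b=cv2.resize(q["color"][150:330,230:430],None,fx=2.66,fy=2.66)
cv2.imwrite("pics/c2.png",np.hstack([cv2.resize(a,(400,300)),cv2.resize(b,(333,300))]))
S=[]
for i in range(6): manip.capture("wrist");s=manip.state();S.append(np.r_[s["tcp_pos"],s["wrist_force"],s["wrist_torque"]])
print(np.mean(S,0).round(2),np.std(S,0).round(2),s["t"],s["joint_positions"])
E
```

```text
handle_hinge [([622.9, 35.1, 114.1], 0.6), ([499.3, -195.5, 1.5], 0.39)]
handle_end [([610.2, 34.4, 180.1], 0.98)]
handle_hinge [([627.0, 36.5, 110.2], 0.79)]
handle_end []
[ 6.2390e+02  3.6300e+01  1.5076e+02 -1.0500e+00  5.4000e-01 -3.0000e-02
  6.0000e-02  3.6000e-01  1.0000e-02] [0.11 0.03 0.02 0.51 0.48 0.48 0.02 0.06 0.03] 7.75 [ 0.25813437  0.46224113 -0.4829326   1.71198126  0.24448183  1.02544863
 -1.7008593 ]
```

View pics/c2.png

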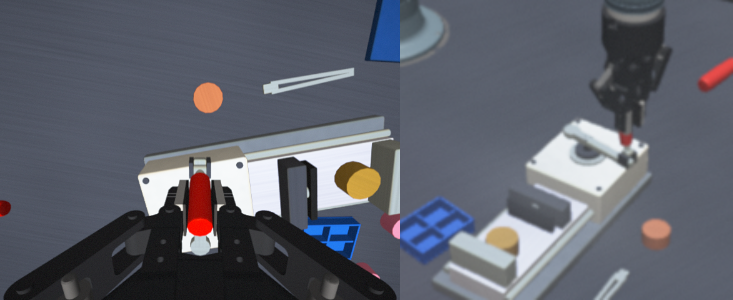

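The handle looks nearly upright but may lean slightly inward. I'm pushing outward in small steps to feel for the stop.

Request:
{"op": "drive_tool", "data": {"motion": [{"turn":[0,0,0],"linear":[0.5,0.1,0],"hand":10},{"turn":[0,0,0],"linear":[1,0.2,0],"hand":10},{"turn":[0,0,0],"linear":[1.5,0.3,0],"hand":10},{"turn":[0,0,0],"linear":[2,0.4,0],"hand":10},{"turn":[0,0,0],"linear":[2.5,0.5,0],"hand":10},{"turn":[0,0,0],"linear":[3,0.5,0],"hand":10},{"turn":[0,0,0],"linear":[3,0.5,0],"hand":10},{"turn":[0,0,0],"linear":[3,0.5,0],"hand":10},{"turn":[0,0,0],"linear":[3,0.5,0],"hand":10},{"turn":[0,0,0],"linear":[3,0.5,0],"hand":10}]}}

```text
t: 8.75
tcp_pos: [624.9, 36.5, 150.6]
tool_rot: [3.129, 0.281, -0.004]
wrist_force: [-6.0, -0.4, 5.7]
finger_gap: 16.5
```

Request:
{"op": "drive_tool", "data": {"motion": [{"turn":[0,0,0],"linear":[0.5,0.1,0],"hand":10},{"turn":[0,0,0],"linear":[1,0.2,0],"hand":10},{"turn":[0,0,0],"linear":[1.5,0.3,0],"hand":10},{"turn":[0,0,0],"linear":[2,0.4,0],"hand":10},{"turn":[0,0,0],"linear":[2.5,0.5,0],"hand":10},{"turn":[0,0,0],"linear":[3,0.5,0],"hand":10},{"turn":[0,0,0],"linear":[3,0.5,0],"hand":10},{"turn":[0,0,0],"linear":[3,0.5,0],"hand":10},{"turn":[0,0,0],"linear":[3,0.5,0],"hand":10},{"turn":[0,0,0],"linear":[3,0.5,0],"hand":10}]}}

```text
t: 9.75
tcp_pos: [628.6, 37.1, 150.3]
tool_rot: [-3.129, -0.281, 0.001]
wrist_force: [-5.6, -0.1, 5.2]
finger_gap: 16.1
```

```bash
python3 - <<'E'
from cell import manip
import cv2,numpy as np
p=manip.capture("wrist");a=p["color"]
q=manip.capture("scene")
b=q["color"][195:265,305:395]
cv2.imwrite("pics/c3.png",np.hstack([cv2.resize(a[220:480,180:460],(400,371)),cv2.resize(b,(400,371),interpolation=cv2.INTER_CUBIC)]))
for t in ["handle_hinge","handle_end"]:
  for c in ["wrist","scene"]:
    print(t,c,[(np.round(d["position"],1).tolist(),round(d["score"],2)) for d in manip.place_of(c,t)[:2]])
E
```

```text
handle_hinge wrist [([623.2, 36.0, 114.5], 0.8)]
handle_hinge scene [([626.8, 33.8, 109.9], 0.74)]
handle_end wrist [([616.8, 34.1, 177.1], 0.58)]
handle_end scene []
```

View pics/c3.png

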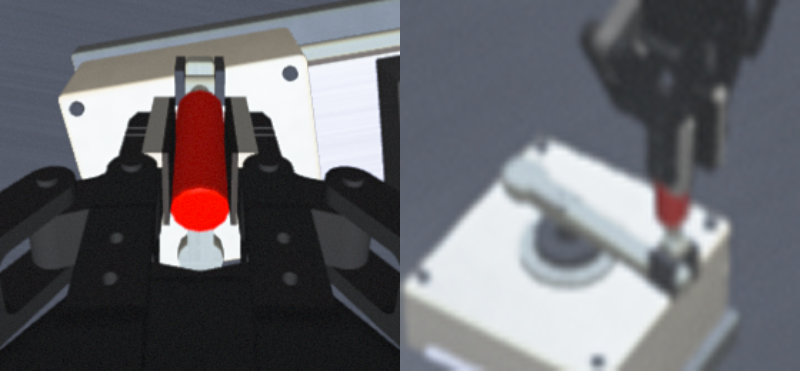

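The handle is held but still leans inward about 0.1 rad: its end is at about px (320,366), near x = 616, with the hinge near 625. The pads have slid off-centre. I'll regrip centred, then tilt the tool about the hinge with a firm grip.

Request:
{"op": "drive_tool", "data": {"motion": [{"turn":[0,0,0],"linear":[0,0,0],"hand":45},{"turn":[0,0,0],"linear":[0,0,0],"hand":45},{"turn":[0,0,0],"linear":[-3,-0.5,0],"hand":45},{"turn":[0,0,0],"linear":[-7,-1.2,-3],"hand":45},{"turn":[0,0,0],"linear":[-10,-1.8,-6],"hand":45},{"turn":[0,0,0],"linear":[-10,-1.8,-6],"hand":20},{"turn":[0,0,0],"linear":[-10,-1.8,-6],"hand":10},{"turn":[0,0,0],"linear":[-10,-1.8,-6],"hand":10},{"turn":[0,0,0],"linear":[-10,-1.8,-6],"hand":10},{"turn":[0,0,0],"linear":[-10,-1.8,-6],"hand":10}], "grip_force": 60}}

```text
t: 11.05
tcp_pos: [618.7, 35.3, 144.2]
tool_rot: [-3.129, -0.281, 0.001]
wrist_force: [-0.9, -0.5, 0.3]
finger_gap: 16.6
```

Request:
{"op": "drive_tool", "data": {"motion": [{"turn":[-0.003,0.015,0],"linear":[0.5,0.1,0],"hand":10},{"turn":[-0.005,0.03,0],"linear":[1.1,0.2,0],"hand":10},{"turn":[-0.008,0.044,0],"linear":[1.6,0.3,0],"hand":10},{"turn":[-0.01,0.06,0],"linear":[2.1,0.4,0],"hand":10},{"turn":[-0.013,0.074,0],"linear":[2.6,0.5,0],"hand":10},{"turn":[-0.016,0.089,0],"linear":[3.1,0.6,0],"hand":10},{"turn":[-0.018,0.1,0],"linear":[3.5,0.6,0],"hand":10},{"turn":[-0.018,0.1,0],"linear":[3.5,0.6,0],"hand":10},{"turn":[-0.018,0.1,0],"linear":[3.5,0.6,0],"hand":10},{"turn":[-0.018,0.1,0],"linear":[3.5,0.6,0],"hand":10}]}}

```text
t: 12.05
tcp_pos: [622.4, 35.9, 144.4]
tool_rot: [3.116, 0.279, -0.158]
wrist_force: [-3.0, -0.0, 2.9]
finger_gap: 16.4
```

```bash
cat > h.py <<'E'
from cell import manip
import numpy as np
def look(n=6):
    S=[]
    for i in range(n):
        manip.capture("wrist");s=manip.state();S.append(np.r_[s["tcp_pos"],s["wrist_force"],s["wrist_torque"],s["finger_gap"]])
    m=np.mean(S,0).round(2);print(m.tolist(),round(s["t"],2));return m
def find(c,*T):
    for t in T: print(t,c,[(np.round(d["position"],1).tolist(),round(d["score"],2)) for d in manip.place_of(c,t)[:2]])
E
python3 - <<'E'
from h import *
look(3);find("wrist","handle_hinge","handle_end")
E
```

```text
[622.43, 35.93, 144.37, -2.99, 0.17, 2.56, 0.12, 0.7, -0.01, 16.36] 12.2
handle_hinge wrist [([621.7, 38.5, 115.4], 0.79), ([685.2, 38.2, -0.5], 0.66)]
handle_end wrist [([621.5, 36.2, 181.7], 0.69), ([735.8, -93.3, 1.7], 0.39)]
```

Request:
{"op": "drive_tool", "data": {"motion": [{"turn":[-0.002,0.01,0],"linear":[0.4,0.1,0],"hand":10},{"turn":[-0.004,0.02,0],"linear":[0.8,0.1,0],"hand":10},{"turn":[-0.005,0.03,0],"linear":[1.2,0.2,0],"hand":10},{"turn":[-0.007,0.04,0],"linear":[1.6,0.3,0],"hand":10},{"turn":[-0.009,0.05,0],"linear":[2,0.4,0],"hand":10},{"turn":[-0.009,0.05,0],"linear":[2,0.4,0],"hand":10},{"turn":[-0.009,0.05,0],"linear":[2,0.4,0],"hand":10},{"turn":[-0.009,0.05,0],"linear":[2,0.4,0],"hand":10},{"turn":[-0.009,0.05,0],"linear":[2,0.4,0],"hand":10},{"turn":[-0.009,0.05,0],"linear":[2,0.4,0],"hand":10}]}}

```text
t: 13.3
tcp_pos: [623.6, 36.1, 144.2]
tool_rot: [3.106, 0.279, -0.242]
wrist_force: [-6.5, 0.2, 4.8]
finger_gap: 16.4
```

```bash
python3 - <<'E'
from h import *
look(3);find("wrist","handle_hinge","handle_end");manip.capture("scene");find("scene","handle_hinge","handle_end")
E
```

```text
[623.62, 36.16, 144.25, -6.24, 0.2, 4.75, 0.11, 1.02, -0.03, 16.79] 13.45
handle_hinge wrist [([621.8, 35.5, 113.9], 0.87)]
handle_end wrist [([625.0, 34.7, 180.1], 0.65)]
handle_hinge scene [([627.6, 35.1, 110.7], 0.55), ([733.1, -91.3, 5.1], 0.41)]
handle_end scene []
```

The resistance is growing (moment 1.0 N m, force 6 N) and the handle end now stands over the hinge, so it's at the upright stop. I'm releasing, straightening the tool and regripping firmly.

Request:
{"op": "drive_tool", "data": {"motion": [{"turn":[0,0,0],"linear":[0,0,0],"hand":45},{"turn":[0,0,0],"linear":[0,0,0],"hand":45},{"turn":[0,0,0],"linear":[0,0,0],"hand":45},{"turn":[0.014,-0.075,0],"linear":[-0.5,0,-1],"hand":45},{"turn":[0.027,-0.15,0],"linear":[-0.7,0,-2],"hand":45},{"turn":[0.027,-0.15,0],"linear":[-0.7,0,-2],"hand":20},{"turn":[0.027,-0.15,0],"linear":[-0.7,0,-2],"hand":8},{"turn":[0.027,-0.15,0],"linear":[-0.7,0,-2],"hand":8},{"turn":[0.027,-0.15,0],"linear":[-0.7,0,-2],"hand":8},{"turn":[0.027,-0.15,0],"linear":[-0.7,0,-2],"hand":8}], "grip_force": 100}}

```text
t: 14.7
tcp_pos: [624.1, 36.3, 142.7]
tool_rot: [3.129, 0.281, -0.001]
wrist_force: [-3.7, -0.7, 4.9]
finger_gap: 15.8
```

```bash
cat >> h.py <<'E'
A=np.array([554.5,23.8])
def arc(a0,a1,n=10,Rr=70.):
    "rows: shift from angle a0 to a1 (world angle of arm)"
    a=np.linspace(a0,a1,n+1)[1:]
    print([[round(Rr*(np.cos(t)-np.cos(a0)),1),round(Rr*(np.sin(t)-np.sin(a0)),1)] for t in a])
E
python3 - <<'E'
from h import *
look(3);print(manip.state()["tool_rot"])
arc(.178,.178-.6)
E
```

```text
[624.13, 36.29, 142.74, -2.62, -0.27, 4.99, -0.16, 0.74, -0.01, 15.82] 14.85
[ 3.12889231e+00  2.80649041e-01 -2.90281820e-04]
[[np.float64(0.6), np.float64(-4.2)], [np.float64(1.0), np.float64(-8.3)], [np.float64(1.1), np.float64(-12.5)], [np.float64(1.0), np.float64(-16.7)], [np.float64(0.6), np.float64(-20.9)], [np.float64(-0.1), np.float64(-25.1)], [np.float64(-0.9), np.float64(-29.2)], [np.float64(-2.1), np.float64(-33.2)], [np.float64(-3.4), np.float64(-37.2)], [np.float64(-5.0), np.float64(-41.1)]]
```

Request:
{"op": "drive_tool", "data": {"motion": [{"turn":[0,0,0],"linear":[0.6,-4.2,0],"hand":8},{"turn":[0,0,0],"linear":[1,-8.3,0],"hand":8},{"turn":[0,0,0],"linear":[1.1,-12.5,0],"hand":8},{"turn":[0,0,0],"linear":[1,-16.7,0],"hand":8},{"turn":[0,0,0],"linear":[0.6,-20.9,0],"hand":8},{"turn":[0,0,0],"linear":[-0.1,-25.1,0],"hand":8},{"turn":[0,0,0],"linear":[-0.9,-29.2,0],"hand":8},{"turn":[0,0,0],"linear":[-2.1,-33.2,0],"hand":8},{"turn":[0,0,0],"linear":[-3.4,-37.2,0],"hand":8},{"turn":[0,0,0],"linear":[-5,-41.1,0],"hand":8}]}}

```text
t: 15.85
tcp_pos: [621.3, 0.9, 142.9]
tool_rot: [-3.121, -0.286, -0.011]
wrist_force: [1.3, 6.0, 0.3]
finger_gap: 15.7
```

```bash
python3 - <<'E'
from h import *
m=look(4);d=m[:2]-A;print(np.hypot(*d),np.arctan2(d[1],d[0]));find("wrist","handle_hinge","handle_end","crank_axis")
a=-.422;print("rad,tan",m[3]*np.cos(a)+m[4]*np.sin(a), m[3]*np.sin(a)-m[4]*np.cos(a))
arc(-.422,-1.422)
E
```

```text
[620.96, -0.22, 142.85, 1.38, 5.2, 1.22, 1.13, -0.11, -0.01, 15.64] 16.05
70.66747483814605 -0.34681245010009953
handle_hinge wrist [([619.8, 0.6, 115.8], 0.72), ([736.1, -95.1, 0.2], 0.69)]
handle_end wrist [([620.1, -1.5, 181.3], 0.9)]
crank_axis wrist [([621.3, -0.1, 115.2], 0.32)]
rad,tan -0.870911434444781 -5.309040711216419
[[np.float64(-3.2), np.float64(-6.2)], [np.float64(-7.0), np.float64(-12.1)], [np.float64(-11.3), np.float64(-17.6)], [np.float64(-16.2), np.float64(-22.6)], [np.float64(-21.6), np.float64(-27.1)], [np.float64(-27.3), np.float64(-31.0)], [np.float64(-33.5), np.float64(-34.4)], [np.float64(-39.9), np.float64(-37.1)], [np.float64(-46.6), np.float64(-39.2)], [np.float64(-53.5), np.float64(-40.6)]]
```

Cranking works: tangential load is about 5.3 N, radial about 1 N, and the radius checks at 70 mm. I'm continuing the free run.

```bash
python3 - <<'E'
from h import *
arc(-.422,-1.622);arc(-1.622,-2.722)
E
```

```text
[[np.float64(-3.9), np.float64(-7.4)], [np.float64(-8.6), np.float64(-14.4)], [np.float64(-14.2), np.float64(-20.7)], [np.float64(-20.5), np.float64(-26.2)], [np.float64(-27.3), np.float64(-31.0)], [np.float64(-34.8), np.float64(-35.0)], [np.float64(-42.6), np.float64(-38.0)], [np.float64(-50.7), np.float64(-40.1)], [np.float64(-59.0), np.float64(-41.2)], [np.float64(-67.4), np.float64(-41.2)]]
[[np.float64(-7.7), np.float64(0.8)], [np.float64(-15.2), np.float64(2.5)], [np.float64(-22.5), np.float64(4.9)], [np.float64(-29.4), np.float64(8.2)], [np.float64(-36.0), np.float64(12.2)], [np.float64(-42.1), np.float64(16.9)], [np.float64(-47.7), np.float64(22.2)], [np.float64(-52.6), np.float64(28.1)], [np.float64(-56.8), np.float64(34.5)], [np.float64(-60.3), np.float64(41.4)]]
```

Request:
{"op": "drive_tool", "data": {"motion": [{"turn":[0,0,0],"linear":[-3.9,-7.4,0],"hand":8},{"turn":[0,0,0],"linear":[-8.6,-14.4,0],"hand":8},{"turn":[0,0,0],"linear":[-14.2,-20.7,0],"hand":8},{"turn":[0,0,0],"linear":[-20.5,-26.2,0],"hand":8},{"turn":[0,0,0],"linear":[-27.3,-31,0],"hand":8},{"turn":[0,0,0],"linear":[-34.8,-35,0],"hand":8},{"turn":[0,0,0],"linear":[-42.6,-38,0],"hand":8},{"turn":[0,0,0],"linear":[-50.7,-40.1,0],"hand":8},{"turn":[0,0,0],"linear":[-59,-41.2,0],"hand":8},{"turn":[0,0,0],"linear":[-67.4,-41.2,0],"hand":8}]}}

```text
t: 17.2
tcp_pos: [556.3, -46.5, 142.9]
tool_rot: [3.129, 0.281, 0.018]
wrist_force: [6.9, 0.1, -3.6]
finger_gap: 15.9
```

```bash
cat >> h.py <<'E'
def rep(a,n=4):
    m=look(n);d=m[:2]-A;r=np.hypot(*d);t=np.arctan2(d[1],d[0])
    print("r %.1f ang %.3f cmd %.3f crank %.3f"%(r,t,a,(1.142-t)%(2*np.pi)),"radF %.2f resist %.2f"%(m[3]*np.cos(t)+m[4]*np.sin(t), -m[3]*np.sin(t)+m[4]*np.cos(t)))
E
python3 - <<'E'
from h import *
rep(-1.622,2);find("wrist","handle_hinge","handle_end")
E
```

```text
[554.66, -46.5, 142.9, 5.11, 0.23, -1.91, -0.09, -1.08, 0.01, 15.79] 17.3
r 70.3 ang -1.569 cmd -1.622 crank 2.711 radF -0.22 resist 5.11
handle_hinge wrist [([557.5, -48.2, 114.1], 0.66)]
handle_end wrist [([555.7, -46.0, 180.5], 0.76), ([553.7, -47.4, 112.1], 0.72)]
```

Request:
{"op": "drive_tool", "data": {"motion": [{"turn":[0,0,0],"linear":[-7.7,0.8,0],"hand":8},{"turn":[0,0,0],"linear":[-15.2,2.5,0],"hand":8},{"turn":[0,0,0],"linear":[-22.5,4.9,0],"hand":8},{"turn":[0,0,0],"linear":[-29.4,8.2,0],"hand":8},{"turn":[0,0,0],"linear":[-36,12.2,0],"hand":8},{"turn":[0,0,0],"linear":[-42.1,16.9,0],"hand":8},{"turn":[0,0,0],"linear":[-47.7,22.2,0],"hand":8},{"turn":[0,0,0],"linear":[-52.6,28.1,0],"hand":8},{"turn":[0,0,0],"linear":[-56.8,34.5,0],"hand":8},{"turn":[0,0,0],"linear":[-60.3,41.4,0],"hand":8}]}}

```text
t: 18.4
tcp_pos: [493.0, -8.8, 142.8]
tool_rot: [3.124, 0.277, 0.005]
wrist_force: [2.0, -7.6, 1.4]
finger_gap: 15.8
```

```bash
python3 - <<'E'
from h import *
rep(-2.722,4);find("wrist","handle_hinge","handle_end","carriage","disc")
arc(-2.722,-2.922,5);arc(-2.922,-3.072,5);arc(-3.072,-3.222,5);arc(-3.222,-3.372,5)
E
```

```text
[492.25, -7.24, 142.77, 1.45, -5.39, 1.87, -1.25, -0.3, 0.02, 15.67] 18.6
r 69.6 ang -2.679 cmd -2.722 crank 3.821 radF 1.11 resist 5.47
handle_hinge wrist [([493.8, -4.5, 117.5], 0.8)]
handle_end wrist [([492.3, -8.9, 176.3], 0.63)]
carriage wrist [([603.4, -108.6, 46.1], 0.62)]
disc wrist [([432.0, -294.7, 1.6], 0.86), ([621.9, -163.9, 47.6], 0.73)]
[[np.float64(-1.1), np.float64(2.6)], [np.float64(-2.1), np.float64(5.2)], [np.float64(-3.0), np.float64(7.9)], [np.float64(-3.7), np.float64(10.5)], [np.float64(-4.4), np.float64(13.3)]]
[[np.float64(-0.4), np.float64(2.1)], [np.float64(-0.8), np.float64(4.1)], [np.float64(-1.1), np.float64(6.2)], [np.float64(-1.3), np.float64(8.3)], [np.float64(-1.5), np.float64(10.4)]]
[[np.float64(-0.1), np.float64(2.1)], [np.float64(-0.2), np.float64(4.2)], [np.float64(-0.2), np.float64(6.3)], [np.float64(-0.1), np.float64(8.4)], [np.float64(0.1), np.float64(10.5)]]
[[np.float64(0.2), np.float64(2.1)], [np.float64(0.5), np.float64(4.2)], [np.float64(0.8), np.float64(6.2)], [np.float64(1.2), np.float64(8.3)], [np.float64(1.6), np.float64(10.4)]]
```

Request:
{"op": "drive_tool", "data": {"motion": [{"turn":[0,0,0],"linear":[-1.1,2.6,0],"hand":8},{"turn":[0,0,0],"linear":[-2.1,5.2,0],"hand":8},{"turn":[0,0,0],"linear":[-3,7.9,0],"hand":8},{"turn":[0,0,0],"linear":[-3.7,10.5,0],"hand":8},{"turn":[0,0,0],"linear":[-4.4,13.3,0],"hand":8},{"turn":[0,0,0],"linear":[-4.4,13.3,0],"hand":8},{"turn":[0,0,0],"linear":[-4.4,13.3,0],"hand":8},{"turn":[0,0,0],"linear":[-4.4,13.3,0],"hand":8},{"turn":[0,0,0],"linear":[-4.4,13.3,0],"hand":8},{"turn":[0,0,0],"linear":[-4.4,13.3,0],"hand":8}]}}

```text
t: 19.8
tcp_pos: [487.5, 5.6, 142.7]
tool_rot: [3.126, 0.278, 0.0]
wrist_force: [0.5, -5.1, 4.0]
finger_gap: 15.6
```

Request:
{"op": "drive_tool", "data": {"motion": [{"turn":[0,0,0],"linear":[-0.4,2.1,0],"hand":8},{"turn":[0,0,0],"linear":[-0.8,4.1,0],"hand":8},{"turn":[0,0,0],"linear":[-1.1,6.2,0],"hand":8},{"turn":[0,0,0],"linear":[-1.3,8.3,0],"hand":8},{"turn":[0,0,0],"linear":[-1.5,10.4,0],"hand":8},{"turn":[0,0,0],"linear":[-1.5,10.4,0],"hand":8},{"turn":[0,0,0],"linear":[-1.5,10.4,0],"hand":8},{"turn":[0,0,0],"linear":[-1.5,10.4,0],"hand":8},{"turn":[0,0,0],"linear":[-1.5,10.4,0],"hand":8},{"turn":[0,0,0],"linear":[-1.5,10.4,0],"hand":8}]}}

```text
t: 20.8
tcp_pos: [485.6, 15.9, 142.7]
tool_rot: [3.126, 0.277, -0.001]
wrist_force: [-0.2, -6.1, 5.1]
finger_gap: 16.2
```

```bash
python3 - <<'E'
from h import *
rep(-3.072,6)
E
```

```text
[485.57, 15.89, 142.7, -0.32, -5.63, 4.71, -1.42, 0.11, 0.02, 15.72] 21.1
r 69.4 ang -3.027 cmd -3.072 crank 4.169 radF 0.96 resist 5.56
```

```bash
python3 - <<'E'
from h import *
for k in range(6): arc(-3.072-.2*k,-3.272-.2*k,5)
E
```

```text
[[np.float64(-0.1), np.float64(2.8)], [np.float64(-0.2), np.float64(5.6)], [np.float64(-0.1), np.float64(8.4)], [np.float64(0.1), np.float64(11.2)], [np.float64(0.4), np.float64(14.0)]]
[[np.float64(0.4), np.float64(2.8)], [np.float64(0.9), np.float64(5.5)], [np.float64(1.6), np.float64(8.2)], [np.float64(2.3), np.float64(10.9)], [np.float64(3.2), np.float64(13.6)]]
[[np.float64(1.0), np.float64(2.6)], [np.float64(2.0), np.float64(5.2)], [np.float64(3.2), np.float64(7.8)], [np.float64(4.5), np.float64(10.3)], [np.float64(5.8), np.float64(12.7)]]
[[np.float64(1.5), np.float64(2.4)], [np.float64(3.0), np.float64(4.7)], [np.float64(4.7), np.float64(7.0)], [np.float64(6.4), np.float64(9.2)], [np.float64(8.2), np.float64(11.3)]]
[[np.float64(1.9), np.float64(2.0)], [np.float64(3.9), np.float64(4.0)], [np.float64(6.0), np.float64(5.9)], [np.float64(8.1), np.float64(7.7)], [np.float64(10.3), np.float64(9.4)]]
[[np.float64(2.3), np.float64(1.6)], [np.float64(4.6), np.float64(3.2)], [np.float64(7.0), np.float64(4.6)], [np.float64(9.5), np.float64(5.9)], [np.float64(12.0), np.float64(7.2)]]
```

Request:
{"op": "drive_tool", "data": {"motion": [{"turn":[0,0,0],"linear":[-0.1,2.8,0],"hand":8},{"turn":[0,0,0],"linear":[-0.2,5.6,0],"hand":8},{"turn":[0,0,0],"linear":[-0.1,8.4,0],"hand":8},{"turn":[0,0,0],"linear":[0.1,11.2,0],"hand":8},{"turn":[0,0,0],"linear":[0.4,14,0],"hand":8},{"turn":[0,0,0],"linear":[0.4,14,0],"hand":8},{"turn":[0,0,0],"linear":[0.4,14,0],"hand":8},{"turn":[0,0,0],"linear":[0.4,14,0],"hand":8},{"turn":[0,0,0],"linear":[0.4,14,0],"hand":8},{"turn":[0,0,0],"linear":[0.4,14,0],"hand":8}]}}

```text
t: 22.1
tcp_pos: [485.5, 30.2, 142.7]
tool_rot: [3.126, 0.278, -0.003]
wrist_force: [-2.0, -6.4, 5.8]
finger_gap: 15.7
```

```bash
python3 - <<'E'
from h import *
rep(-3.272,4)
E
```

```text
[485.48, 30.18, 142.68, -1.36, -5.0, 5.54, -1.32, 0.33, 0.01, 15.44] 22.3
r 69.3 ang 3.049 cmd -3.272 crank 4.376 radF 0.89 resist 5.10
```

Request:
{"op": "drive_tool", "data": {"motion": [{"turn":[0,0,0],"linear":[0.4,2.8,0],"hand":8},{"turn":[0,0,0],"linear":[0.9,5.5,0],"hand":8},{"turn":[0,0,0],"linear":[1.6,8.2,0],"hand":8},{"turn":[0,0,0],"linear":[2.3,10.9,0],"hand":8},{"turn":[0,0,0],"linear":[3.2,13.6,0],"hand":8},{"turn":[0,0,0],"linear":[3.2,13.6,0],"hand":8},{"turn":[0,0,0],"linear":[3.2,13.6,0],"hand":8},{"turn":[0,0,0],"linear":[3.2,13.6,0],"hand":8},{"turn":[0,0,0],"linear":[3.2,13.6,0],"hand":8},{"turn":[0,0,0],"linear":[3.2,13.6,0],"hand":8}]}}

```text
t: 23.3
tcp_pos: [488.2, 44.1, 142.6]
tool_rot: [3.126, 0.278, -0.005]
wrist_force: [-2.9, -5.9, 6.7]
finger_gap: 15.6
```

```bash
python3 - <<'E'
from h import *
rep(-3.472,4)
E
```

```text
[488.25, 44.03, 142.66, -1.99, -5.02, 6.58, -1.21, 0.53, 0.03, 15.76] 23.5
r 69.3 ang 2.845 cmd -3.472 crank 4.580 radF 0.44 resist 5.38
```

Request:
{"op": "drive_tool", "data": {"motion": [{"turn":[0,0,0],"linear":[1,2.6,0],"hand":8},{"turn":[0,0,0],"linear":[2,5.2,0],"hand":8},{"turn":[0,0,0],"linear":[3.2,7.8,0],"hand":8},{"turn":[0,0,0],"linear":[4.5,10.3,0],"hand":8},{"turn":[0,0,0],"linear":[5.8,12.7,0],"hand":8},{"turn":[0,0,0],"linear":[5.8,12.7,0],"hand":8},{"turn":[0,0,0],"linear":[5.8,12.7,0],"hand":8},{"turn":[0,0,0],"linear":[5.8,12.7,0],"hand":8},{"turn":[0,0,0],"linear":[5.8,12.7,0],"hand":8},{"turn":[0,0,0],"linear":[5.8,12.7,0],"hand":8}]}}

```text
t: 24.5
tcp_pos: [493.7, 56.9, 142.6]
tool_rot: [3.126, 0.278, -0.006]
wrist_force: [-3.8, -6.0, 7.2]
finger_gap: 15.6
```

```bash
python3 - <<'E'
from h import *
rep(-3.672,4)
find("wrist","handle_hinge","handle_end","carriage")
E
```

```text
[493.66, 56.95, 142.63, -2.79, -4.46, 7.46, -1.14, 0.72, 0.0, 15.62] 24.7
r 69.3 ang 2.643 cmd -3.672 crank 4.782 radF 0.32 resist 5.25
handle_hinge wrist [([490.5, 55.4, 114.9], 0.56)]
handle_end wrist [([496.4, 56.6, 180.5], 0.86)]
carriage wrist [([607.9, -116.8, 44.5], 0.56)]
```

Request:
{"op": "drive_tool", "data": {"motion": [{"turn":[0,0,0],"linear":[1.5,2.4,0],"hand":8},{"turn":[0,0,0],"linear":[3,4.7,0],"hand":8},{"turn":[0,0,0],"linear":[4.7,7,0],"hand":8},{"turn":[0,0,0],"linear":[6.4,9.2,0],"hand":8},{"turn":[0,0,0],"linear":[8.2,11.3,0],"hand":8},{"turn":[0,0,0],"linear":[8.2,11.3,0],"hand":8},{"turn":[0,0,0],"linear":[8.2,11.3,0],"hand":8},{"turn":[0,0,0],"linear":[8.2,11.3,0],"hand":8},{"turn":[0,0,0],"linear":[8.2,11.3,0],"hand":8},{"turn":[0,0,0],"linear":[8.2,11.3,0],"hand":8}]}}

```text
t: 25.85
tcp_pos: [501.6, 68.6, 142.6]
tool_rot: [3.126, 0.278, -0.007]
wrist_force: [-3.9, -3.5, 8.5]
finger_gap: 15.8
```

```bash
python3 - <<'E'
from h import *
rep(-3.872,4)
E
```

```text
[501.57, 68.59, 142.61, -2.95, -4.37, 8.01, -1.06, 0.85, -0.0, 15.68] 26.05
r 69.3 ang 2.439 cmd -3.872 crank 4.986 radF -0.57 resist 5.24
```

Request:
{"op": "drive_tool", "data": {"motion": [{"turn":[0,0,0],"linear":[1.9,2,0],"hand":8},{"turn":[0,0,0],"linear":[3.9,4,0],"hand":8},{"turn":[0,0,0],"linear":[6,5.9,0],"hand":8},{"turn":[0,0,0],"linear":[8.1,7.7,0],"hand":8},{"turn":[0,0,0],"linear":[10.3,9.4,0],"hand":8},{"turn":[0,0,0],"linear":[10.3,9.4,0],"hand":8},{"turn":[0,0,0],"linear":[10.3,9.4,0],"hand":8},{"turn":[0,0,0],"linear":[10.3,9.4,0],"hand":8},{"turn":[0,0,0],"linear":[10.3,9.4,0],"hand":8},{"turn":[0,0,0],"linear":[10.3,9.4,0],"hand":8}]}}

```text
t: 27.05
tcp_pos: [511.6, 78.3, 142.6]
tool_rot: [3.127, 0.279, -0.008]
wrist_force: [-4.3, -3.3, 8.6]
finger_gap: 15.7
```

```bash
python3 - <<'E'
from h import *
rep(-4.072,5)
for k in range(5): arc(-4.072-.1*k,-4.172-.1*k,5)
E
```

```text
[511.6, 78.37, 142.61, -4.11, -3.79, 8.45, -0.91, 0.98, 0.02, 15.87] 27.3
r 69.4 ang 2.237 cmd -4.072 crank 5.188 radF -0.44 resist 5.57
[[np.float64(1.1), np.float64(0.8)], [np.float64(2.3), np.float64(1.6)], [np.float64(3.4), np.float64(2.4)], [np.float64(4.6), np.float64(3.2)], [np.float64(5.8), np.float64(3.9)]]
[[np.float64(1.2), np.float64(0.7)], [np.float64(2.4), np.float64(1.4)], [np.float64(3.7), np.float64(2.1)], [np.float64(4.9), np.float64(2.7)], [np.float64(6.2), np.float64(3.3)]]
[[np.float64(1.3), np.float64(0.6)], [np.float64(2.6), np.float64(1.1)], [np.float64(3.9), np.float64(1.7)], [np.float64(5.2), np.float64(2.2)], [np.float64(6.5), np.float64(2.7)]]
[[np.float64(1.3), np.float64(0.5)], [np.float64(2.7), np.float64(0.9)], [np.float64(4.0), np.float64(1.3)], [np.float64(5.3), np.float64(1.7)], [np.float64(6.7), np.float64(2.0)]]
[[np.float64(1.4), np.float64(0.3)], [np.float64(2.7), np.float64(0.6)], [np.float64(4.1), np.float64(0.9)], [np.float64(5.5), np.float64(1.1)], [np.float64(6.9), np.float64(1.3)]]
```

Maybe just touching. I'm switching to 0.1 rad steps.

Request:
{"op": "drive_tool", "data": {"motion": [{"turn":[0,0,0],"linear":[1.1,0.8,0],"hand":8},{"turn":[0,0,0],"linear":[2.3,1.6,0],"hand":8},{"turn":[0,0,0],"linear":[3.4,2.4,0],"hand":8},{"turn":[0,0,0],"linear":[4.6,3.2,0],"hand":8},{"turn":[0,0,0],"linear":[5.8,3.9,0],"hand":8},{"turn":[0,0,0],"linear":[5.8,3.9,0],"hand":8},{"turn":[0,0,0],"linear":[5.8,3.9,0],"hand":8},{"turn":[0,0,0],"linear":[5.8,3.9,0],"hand":8},{"turn":[0,0,0],"linear":[5.8,3.9,0],"hand":8},{"turn":[0,0,0],"linear":[5.8,3.9,0],"hand":8}]}}

```text
t: 28.3
tcp_pos: [516.6, 82.0, 142.6]
tool_rot: [3.126, 0.279, -0.011]
wrist_force: [-5.3, -4.1, 10.2]
finger_gap: 15.7
```

```bash
python3 - <<'E'
from h import *
rep(-4.172,5)
E
```

```text
[516.63, 82.02, 142.58, -5.25, -4.09, 10.08, -1.0, 1.3, 0.0, 15.62] 28.55
r 69.5 ang 2.147 cmd -4.172 crank 5.278 radF -0.57 resist 6.63
```

Request:
{"op": "drive_tool", "data": {"motion": [{"turn":[0,0,0],"linear":[1.2,0.7,0],"hand":8},{"turn":[0,0,0],"linear":[2.4,1.4,0],"hand":8},{"turn":[0,0,0],"linear":[3.7,2.1,0],"hand":8},{"turn":[0,0,0],"linear":[4.9,2.7,0],"hand":8},{"turn":[0,0,0],"linear":[6.2,3.3,0],"hand":8},{"turn":[0,0,0],"linear":[6.2,3.3,0],"hand":8},{"turn":[0,0,0],"linear":[6.2,3.3,0],"hand":8},{"turn":[0,0,0],"linear":[6.2,3.3,0],"hand":8},{"turn":[0,0,0],"linear":[6.2,3.3,0],"hand":8},{"turn":[0,0,0],"linear":[6.2,3.3,0],"hand":8}]}}

```text
t: 29.55
tcp_pos: [522.1, 85.3, 142.6]
tool_rot: [3.126, 0.279, -0.013]
wrist_force: [-6.9, -4.6, 11.2]
finger_gap: 15.8
```

```bash
python3 - <<'E'
from h import *
rep(-4.272,5)
E
```

```text
[522.12, 85.31, 142.55, -7.06, -4.43, 11.66, -1.03, 1.62, -0.0, 15.78] 29.8
r 69.5 ang 2.055 cmd -4.272 crank 5.370 radF -0.63 resist 8.31
```

The push is now +3.0 N over free running. One 0.06 rad step should bring it to about +4 N.

Request:
{"op": "drive_tool", "data": {"motion": [{"turn":[0,0,0],"linear":[1.3,0.6,0],"hand":8},{"turn":[0,0,0],"linear":[2.6,1.1,0],"hand":8},{"turn":[0,0,0],"linear":[3.9,1.7,0],"hand":8},{"turn":[0,0,0],"linear":[3.9,1.7,0],"hand":8},{"turn":[0,0,0],"linear":[3.9,1.7,0],"hand":8},{"turn":[0,0,0],"linear":[3.9,1.7,0],"hand":8},{"turn":[0,0,0],"linear":[3.9,1.7,0],"hand":8},{"turn":[0,0,0],"linear":[3.9,1.7,0],"hand":8},{"turn":[0,0,0],"linear":[3.9,1.7,0],"hand":8},{"turn":[0,0,0],"linear":[3.9,1.7,0],"hand":8}]}}

```text
t: 30.8
tcp_pos: [525.6, 87.0, 142.5]
tool_rot: [3.126, 0.279, -0.015]
wrist_force: [-8.0, -4.5, 12.7]
finger_gap: 15.7
```

```bash
python3 - <<'E'
from h import *
rep(-4.332,5);find("wrist","handle_hinge","handle_end","carriage","disc")
E
```

```text
[525.57, 87.04, 142.54, -8.08, -3.99, 12.16, -1.04, 1.82, 0.03, 15.77] 31.05
r 69.5 ang 2.000 cmd -4.332 crank 5.425 radF -0.27 resist 9.01
handle_hinge wrist [([524.1, 86.7, 116.0], 0.75)]
handle_end wrist [([527.0, 83.3, 182.0], 0.73)]
carriage wrist [([606.9, -122.4, 44.8], 0.56)]
disc wrist []
```

The handle takes +3.7 N over free running, about 26 N of clamping, and the turn past contact (0.235 rad, about 28 N) agrees. Next I relax the arm, release and rise. Then I'll go around outside the handle with the fingers closed.

Request:
{"op": "drive_tool", "data": {"motion": [{"turn":[0,0,0],"linear":[-1.5,-0.9,0],"hand":8},{"turn":[0,0,0],"linear":[-2.9,-1.8,0],"hand":8},{"turn":[0,0,0],"linear":[-2.9,-1.8,0],"hand":60},{"turn":[0,0,0],"linear":[-2.9,-1.8,0],"hand":60},{"turn":[0,0,0],"linear":[-2.9,-1.8,0],"hand":60},{"turn":[0,0,0],"linear":[-2.9,-1.8,15],"hand":60},{"turn":[0,0,0],"linear":[-2.9,-1.8,35],"hand":60},{"turn":[0,0,0],"linear":[-2.9,-1.8,60],"hand":60},{"turn":[0,0,0],"linear":[-2.9,-1.8,75],"hand":60},{"turn":[0,0,0],"linear":[-2.9,-1.8,75],"hand":60}]}}

```text
t: 32.25
tcp_pos: [528.4, 87.9, 220.7]
tool_rot: [-3.129, -0.281, -0.01]
wrist_force: [-0.2, 0.6, -1.0]
finger_gap: 60.3
```

Request:
{"op": "drive_tool", "data": {"motion": [{"turn":[0,0,0.1],"linear":[-6,13,0],"hand":30},{"turn":[0,0,0.2],"linear":[-12,26,0],"hand":0},{"turn":[0,0,0.25],"linear":[-17.5,38.2,0],"hand":0},{"turn":[0,0,0.25],"linear":[-17.5,38.2,0],"hand":0},{"turn":[0,0,0.25],"linear":[-17.5,38.2,0],"hand":0},{"turn":[0,0,0.25],"linear":[-17.5,38.2,-15],"hand":0},{"turn":[0,0,0.25],"linear":[-17.5,38.2,-30],"hand":0},{"turn":[0,0,0.25],"linear":[-17.5,38.2,-45],"hand":0},{"turn":[0,0,0.25],"linear":[-17.5,38.2,-57],"hand":0},{"turn":[0,0,0.25],"linear":[-17.5,38.2,-57],"hand":0}]}}

```text
t: 33.25
tcp_pos: [506.4, 124.4, 157.2]
tool_rot: [-3.069, -0.668, 0.009]
wrist_force: [0.2, -0.1, 0.2]
finger_gap: 0.1
```

```bash
python3 - <<'E'
from h import *
import cv2
m=look(1)
a=manip.capture("wrist")["color"];find("wrist","handle_hinge","handle_end","carriage","disc")
q=manip.capture("scene")["color"][180:340,230:430]
cv2.imwrite("pics/c4.png",np.hstack([cv2.resize(a,(400,300)),cv2.resize(q,(375,300),interpolation=cv2.INTER_CUBIC)]))
e=np.array([.416,-.909])
s0=-42
for d in (0,15,30,45,60,75,90):
    f=np.radians(d);s=50*np.sin(f)-9*np.cos(f)-14.5;z=110+50*np.cos(f)+9*np.sin(f)
    print(d,((s-s0)*e).round(1),round(z-160,1))
E
```

```text
[507.43, 124.94, 158.57, 0.05, 0.2, 0.13, -0.02, 0.0, -0.06, -0.24] 33.3
handle_hinge wrist [([525.7, 88.0, 113.3], 0.83)]
handle_end wrist [([525.8, 88.2, 178.9], 0.71)]
carriage wrist [([687.5, 36.6, 2.2], 0.24)]
disc wrist [([431.9, -293.1, 3.4], 0.87)]
0 [  7.7 -16.8] 0.0
15 [ 13.2 -28.9] 0.6
30 [ 18.6 -40.6] -2.2
45 [ 23.5 -51.4] -8.3
60 [ 27.6 -60.3] -17.2
75 [ 30.6 -66.8] -28.4
90 [ 32.2 -70.4] -41.0
```

View pics/c4.png

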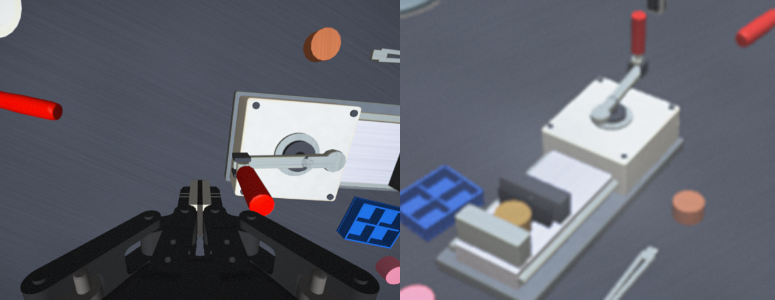

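The pictures show the handle standing upright over its hinge and the disc against the fixed jaw with the pad on it. The closed fingers are clear on the outer side. I'm pushing it inward and down.

Request:
{"op": "drive_tool", "data": {"motion": [{"turn":[0,0,0],"linear":[4,-8.5,0],"hand":0},{"turn":[0,0,0],"linear":[7.7,-16.8,0],"hand":0},{"turn":[0,0,0],"linear":[10.5,-23,0],"hand":0},{"turn":[0,0,0],"linear":[13.2,-28.9,0],"hand":0},{"turn":[0,0,0],"linear":[15.9,-34.8,-1],"hand":0},{"turn":[0,0,0],"linear":[18.6,-40.6,-2.2],"hand":0},{"turn":[0,0,0],"linear":[21.1,-46.1,-5],"hand":0},{"turn":[0,0,0],"linear":[23.5,-51.4,-8.3],"hand":0},{"turn":[0,0,0],"linear":[25.6,-56,-12.5],"hand":0},{"turn":[0,0,0],"linear":[27.6,-60.3,-17.2],"hand":0}]}}

```text
t: 34.6
tcp_pos: [536.6, 64.4, 142.8]
tool_rot: [3.069, 0.668, 0.0]
wrist_force: [0.3, 0.2, 1.6]
finger_gap: -0.2
```

Request:
{"op": "drive_tool", "data": {"motion": [{"turn":[0,0,0],"linear":[1.5,-3.3,-5.5],"hand":0},{"turn":[0,0,0],"linear":[3,-6.5,-11.2],"hand":0},{"turn":[0,0,0],"linear":[4,-8.5,-17.5],"hand":0},{"turn":[0,0,0],"linear":[4.6,-10.1,-24],"hand":0},{"turn":[0,0,0],"linear":[4.6,-10.1,-26],"hand":0},{"turn":[0,0,0],"linear":[4.6,-10.1,-28],"hand":0},{"turn":[0,0,0],"linear":[4.6,-10.1,-29],"hand":0},{"turn":[0,0,0],"linear":[4.6,-10.1,-29],"hand":0},{"turn":[0,0,0],"linear":[4.6,-10.1,-29],"hand":0},{"turn":[0,0,0],"linear":[4.6,-10.1,-29],"hand":0}]}}

```text
t: 35.6
tcp_pos: [544.8, 56.2, 117.9]
tool_rot: [3.069, 0.669, 0.013]
wrist_force: [0.4, -0.2, 14.6]
finger_gap: -0.1
```

```bash
python3 - <<'E'
from h import *
import cv2
look(2);find("wrist","handle_hinge","handle_end")
a=manip.capture("wrist")["color"]
q=manip.capture("scene")["color"][180:340,230:430]
find("scene","handle_hinge","handle_end")
cv2.imwrite("pics/c5.png",np.hstack([cv2.resize(a,(400,300)),cv2.resize(q,(375,300),interpolation=cv2.INTER_CUBIC)]))
E
```

```text
[544.82, 56.21, 117.93, -0.9, -0.86, 14.28, -0.09, 0.15, 0.0, -0.09] 35.7
handle_hinge wrist [([524.7, 85.1, 116.1], 0.77)]
handle_end wrist [([555.9, 25.0, 112.6], 0.68)]
handle_hinge scene [([528.2, 83.7, 112.1], 0.7)]
handle_end scene [([610.5, -128.6, 46.8], 0.73), ([634.9, -198.3, 47.8], 0.45)]
```

View pics/c5.png

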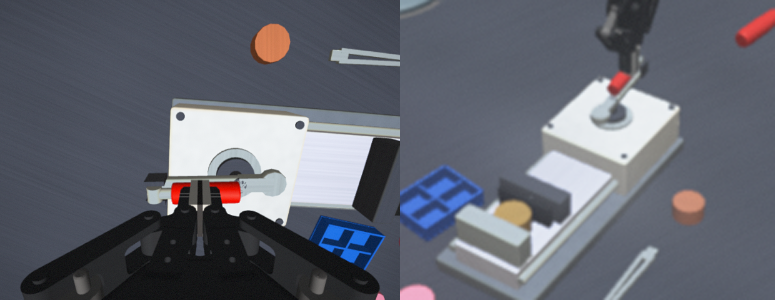

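The handle lies flat over the arm, stopped under 14 N with its top at about 118 mm. I'm retreating straight up and clear.

Request:
{"op": "drive_tool", "data": {"motion": [{"turn":[0,0,0],"linear":[0,0,10],"hand":0},{"turn":[0,0,0],"linear":[0,0,25],"hand":0},{"turn":[0,0,0],"linear":[0,0,45],"hand":0},{"turn":[0,0,0],"linear":[0,0,70],"hand":0},{"turn":[0,0,0],"linear":[-10,10,95],"hand":0},{"turn":[0,0,0],"linear":[-25,25,120],"hand":0},{"turn":[0,0,0],"linear":[-40,40,140],"hand":0},{"turn":[0,0,0],"linear":[-50,50,150],"hand":0},{"turn":[0,0,0],"linear":[-50,50,150],"hand":0},{"turn":[0,0,0],"linear":[-50,50,150],"hand":0}]}}

```text
t: 37.0
tcp_pos: [490.5, 104.2, 263.3]
tool_rot: [3.069, 0.668, -0.001]
wrist_force: [0.0, -0.1, -0.4]
finger_gap: -0.2
```

```bash
python3 - <<'E'
from h import *
import cv2
look(2);find("wrist","handle_hinge","handle_end","disc")
a=manip.capture("wrist")["color"]
q=manip.capture("scene")["color"][180:340,230:430]
find("scene","handle_hinge","handle_end","disc","spare_disc","tweezers","stub_tray")
cv2.imwrite("pics/c6.png",np.hstack([cv2.resize(a,(400,300)),cv2.resize(q,(375,300),interpolation=cv2.INTER_CUBIC)]))
E
```

```text
[490.52, 103.46, 262.68, 0.4, -0.08, -0.68, -0.02, 0.04, -0.05, 0.18] 37.1
handle_hinge wrist [([524.9, 91.5, 116.7], 0.56)]
handle_end wrist [([554.7, 23.4, 112.7], 0.81)]
disc wrist [([624.0, -168.5, 46.1], 0.98), ([546.3, -305.8, 0.8], 0.94)]
handle_hinge scene [([528.1, 85.7, 110.7], 0.62), ([502.8, -198.6, -0.8], 0.38)]
handle_end scene [([551.6, 23.4, 109.2], 0.53)]
disc scene [([636.3, -297.7, -2.2], 0.95), ([428.1, -293.6, 1.0], 0.87)]
spare_disc scene [([682.9, 37.2, 0.5], 0.77)]
tweezers scene [([735.4, -92.5, 5.2], 0.72)]
stub_tray scene [([501.4, -198.2, 0.9], 0.91)]
```

View pics/c6.png

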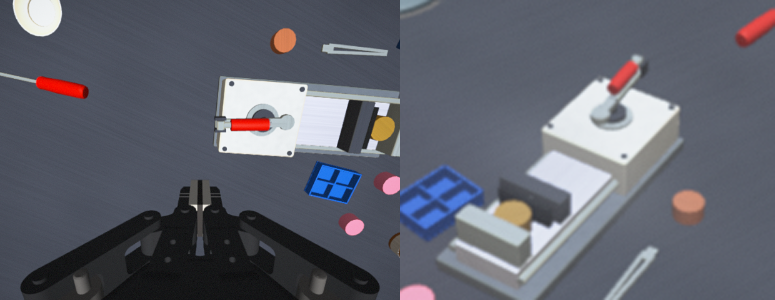

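The handle is flat with its end over the axis, the disc is between the pad and the fixed jaw, and the bystanders are in place. I'm handing in.

```bash
python3 -c "
from cell import manip
print(manip.close_job())"
```

```text
the job is handed in; nothing more can be done
None
```

The disc is clamped, the handle is folded back flat, and the job was handed in at about 37 s of the 72 s. The interface gave no verdict.

- **Handle up:** the first lift left it leaning inward about 0.1 rad and the pads slipped off-centre. I regripped, tilted it out to the upright stop, and regripped vertically before cranking.
- **Clamping:** I cranked clockwise from about 1.0 to 5.43 rad. Free running read about 5.3 N and the last reading was 9.0 N, so +3.7 N. That is about 26 N of clamping by the push and about 28 N by the turn past contact, inside the 15–45 N range.
- **Handle down:** I pushed it flat with closed fingers and stopped at 14 N of downward push, with its top at about 118 mm (119 mm expected). I then withdrew.

**Last checks:**
- The handle end was found at about (554, 23, 111) mm, over the crank axis.
- The disc sits between the pad and the fixed jaw.
- The tray, tweezers and spare disc have not visibly moved.
- The robot is clear, with no force at the wrist beyond noise.
- One disagreement: the scene camera's network did not report the clamped disc, only look-alikes. The wrist camera found it with a score of 0.98.

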